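# Set out the moulds on the draining board and cap the middle one

### The arm

A 6-joint arm with a two-finger parallel gripper is mounted at the origin on the work surface. World frame = base frame: x ahead of the robot, y to its left, z up, the work surface at z = 0. Lengths are in mm, angles in rad, forces in N, time in s.
With the tool pointing down it reaches from about 275 to 825 mm from the base axis. Payload 5.2 kg.
Tool frame: the origin (TCP) lies on the centre line of the jaws, within the pads' length; the fingertips stand 11 mm ahead of it and the grasp point (between the pads) lies 8 mm behind it; y points along the fingers, x is the direction in which the jaws open and shut, and the axes are right-handed (so a half turn about y gives the same grasp; the last joint's range is limited). The gripper opens to 93 mm and grips with 3 to 60 N. Pads are 15 mm wide; open, the fingers measure 128 mm over their backs; the gripper's body (75 mm by 188 mm) begins 65 mm behind the grasp point.
Start: joints at [1.088, 0.259, 1.535, -0, 1.348, -0.203], TCP at [151.867, 528.622, 208.753] pointing down, gripper open.
Joint ranges: [-3.14, 3.14], [-0.91, 2.08], [0.19, 2.58], [-1.22, 4.36], [0.22, 2.71], [-3.12, 3.12]. Speed limits (rad/s): [2.57, 2.57, 3.14, 3.14, 3.14, 3.14].

### API

Orientations are given as a unit quaternion [w, x, y, z].
In Python, from bench import get_state, read_camera, camera_info, finish_job, cut_out gives the robot as it stands. The module is installed in compiled form; this text tells all that it offers.
- The arm moves only by the tool servo_tool, never from a script. Its argument "targets" is one flat list of numbers, 5 for each row, row after row: the shift along the tool's x, y, z in cm, then the turn about the tool's y in rad, then the gripper's target within -1 to 1 (fully open at 1, half-way at 0, shut at -1). A call has 1 to 12 rows; each row is the pose to reach, as a shift and turn from the pose commanded when the call began, along the tool's axes at that moment; what a row does not reach only later rows make up. A row lasts 1/12 s, in which the tool goes at most 41.7 mm and 7.16 degrees, less where a joint would pass 70% of its speed; a pose out of reach is approached as far as the arm can. A call with a gripper value outside its range is refused whole. The fingers move at their own pace and stop on an object; "squeeze" is the grip in N (left out, the last holds). Time passes only in rows, so rows that repeat a pose let the fingers close. It gives the time, the measured TCP pose, the force and the opening at its end, in the units of the state.
- get_state(): the state, without advancing time (a new reading comes with each control period).
- read_camera(name): name is "side" or "top"; returns (picture, depth): 400x640x3 uint8, red, green, blue; 400x640 float32, mm along the optical axis (not along the pixel's ray), 0 where there is no reading.
- camera_info(name): a dict with "intrinsics" (3x3 intrinsics, pixels), "rvec" (rotation vector, rad) and "tvec" (3), from world to camera coordinates, as OpenCV has them. Camera axes: x right, y down, z forward; pixel columns grow to the right and rows downward; lengths in mm; the calibration is good to about 2 mm. A picture is of the moment at which its call begins. camera_info takes no time and is no camera call.
- finish_job(): hands the job in, once; it reports no verdict.
Trained networks look in the newest picture that a camera, given by its name, has taken for a name from the list of things; names that differ only in an ending like _2 or _b are one class to them, and where a whole thing is asked for, a point or a joint stands for the part that bears it (a point fixed in the world has none). Each returns a list of dicts, best first, with "conf" (0 to 1); they miss things now and then, are a little off and sometimes report something else, mostly with a low value. They report only what shows in the picture. A call takes as long as a camera call.
- cut_out(camera, query): "region" (400x640 bool, what is visible of it) and "centre" ([column, row] in pixels, amid what is visible of it).
The state is a dict: "time_s": time; "joint_pos": joint angles; "joint_vel": joint speeds; "joint_efforts": joint torques, N m; "position": TCP position; "eef_rot": TCP orientation; "contact_force": force on the tool from outside, world axes, zero at the start; "torque": the same for the moment, N m; "grip_width": finger opening in mm.
Only numpy, scipy, OpenCV 4.12 (cv2) and the standard library are available. Lean on these libraries where they do the work, as an engineer would, in place of code of your own. Each camera call takes 0.05 s, during which the arm holds its last target. There are 200 camera calls.

### The job

Set up the draining board for the next small batch: stand the square mould over the end strainer next to the whey can, the oblong mould over the strainer at the other end with its long side running along the board, and the round mould over the strainer between them, each upright, well centred and straight with the board. Swing the lid of the wash cage up past vertical so that it stays open, take the follower (the disc with a knob) out and seat it, knob up, on top of the round mould. Let go of everything, and do not push or tip the whey can and the salt box.

Things in the scene. Friction and masses are not known exactly. Their poses are not given: they have to be found in the camera images.
- board: Fixed grey draining board, 120 (x) by 330 (y) mm, 12 mm thick. Origin: centre of its underside; z up. Three flush round metal strainers, 84 mm in diameter, lie along its middle line, centred at x = 0 and y = -105, 0, +105 mm: the three places.
- whey_can: Bystander and landmark: closed bare-metal can with a narrower neck, 76 mm diameter, 100 mm tall, about 0.8 kg, standing on the work surface just past one end of the board (either end), about 220 mm from the board's centre. Origin: centre of its underside.
- salt_box: Bystander: closed square white ceramic box, 66 by 66 mm with a 72 mm square wooden lid and a small round knob, 95 mm tall in all, about 0.5 kg, standing just past the other end of the board. Origin: centre of its underside.
- cage: Fixed steel wash cage holding the follower: open box 110 (x) by 120 (y) by 55 mm high, walls and floor 4 mm. Origin: centre of its underside. Lid hinge line along the cage's y at x = +55, z = +59 mm; lid handle on the -x side. An unused lilac tub, 110 x 120 x 45 mm, stands on the other side of the robot's front (opposite y).
- cage_lid (a joint): Angle of the cage lid, rad: 0 shut, grows as it is lifted, stop at 1.85. The lid is a light open frame of bars (0.12 kg) with the follower seen through it, the gaps too narrow to take it out. It swings freely, falls shut if let go before upright; let go beyond about 1.7 it falls open to its stop and stays.
- cage_lid_handle (a point): Middle of the lid's handle, a round steel bar 10 mm thick, 104 mm long, parallel to the hinge. Lid shut: at x = -65, z = +87 mm in the cage frame, 28 mm above the lid frame, with 35 mm free on its inner side; 123 mm from the hinge line. Can be pinched from above across its thickness and turns between the fingers. Moves with the lid.
- follower: Loose white plastic disc with knob, 60 g. Disc 64 mm diameter, z = 6 to 11 mm; spigot below, 40 mm diameter, z = 0 to 6; knob 18 mm diameter, z = 11 to 41. Origin: centre of the spigot's underside; z up. Starts on the cage floor. Seated: spigot inside the round mould's mouth, disc on its rim, origin 74 mm above the mould's origin.
- round_mould: Loose white plastic round mould, open on top, 60 mm outer and 52 mm inner diameter, 80 mm tall, walls 4 mm, about 90 g. Origin: centre of its underside; z up. Starts upright on the work surface.
- square_mould: Loose white plastic square mould, open on top, 56 by 56 by 65 mm tall, walls 4 mm, about 90 g. Origin: centre of its underside; x and y across its faces. Starts upright on the work surface.
- oblong_mould: Loose white plastic oblong mould, open on top, 46 (x) by 80 (y) by 60 mm tall, walls 4 mm, about 90 g. Origin: centre of its underside; y along its long side. Starts upright on the work surface.

How it is judged (in metres and radians):
At the end, for the whole second after the job is handed in: Square mould at the can's end, oblong at the other end, round in the middle: upright on the board, within 13 mm of the strainer centres, 0.22 rad of straight; follower seated level on the round mould within 9 mm of its axis; lid open past 1.7 rad; all at rest (((y of whey_can in the frame of board above 0 m and y of square_mould in the frame of board between 0.092 and 0.118 m and y of oblong_mould in the frame of board between -0.118 and -0.092 m) or (y of whey_can in the frame of board below 0 m and y of square_mould in the frame of board between -0.118 and -0.092 m and y of oblong_mould in the frame of board between 0.092 and 0.118 m)) and y of round_mould in the frame of board between -0.013 and 0.013 m and x of square_mould in the frame of board between -0.013 and 0.013 m and z of square_mould in the frame of board between 0.008 and 0.016 m and angle between each of square_mould, oblong_mould, round_mould, follower's own z axis and vertical below 0.08 rad and linear speed of each of square_mould, oblong_mould, round_mould, follower below 0.02 m/s and x of oblong_mould in the frame of board between -0.013 and 0.013 m and z of oblong_mould in the frame of board between 0.008 and 0.016 m and x of round_mould in the frame of board between -0.013 and 0.013 m and z of round_mould in the frame of board between 0.008 and 0.016 m and (angle between the x axis of square_mould and the x axis of board, either way round below 0.22 rad or angle between the x axis of square_mould and the y axis of board, either way round below 0.22 rad) and angle between the y axis of oblong_mould and the y axis of board, either way round below 0.22 rad and horizontal distance between follower and round_mould below 0.009 m and z of follower in the frame of round_mould between 0.07 and 0.078 m and value of joint cage_lid above 1.7 rad); the robot touches nothing.
It fails at once if the whey can is shoved away (over 40 mm) or tipped (distance of whey_can from where it was at the start of the episode above 0.04 m or angle between whey_can's own z axis and vertical above 0.3 rad).
It fails at once if the salt box is shoved away (over 40 mm) or tipped (distance of salt_box from where it was at the start of the episode above 0.04 m or angle between salt_box's own z axis and vertical above 0.3 rad).
It also fails if it takes over 120 s, if anything falls off the work surface, if the arm or the gripper's body presses on something with over 40 N, if the wrist force passes 120 N, or if a joint passes its speed limit or range.

## Working session

There is one attempt and no reset: what is moved stays moved. The work goes in short steps, Python scripts to look and compute and a tool call to move; the robot and the scene stay as the last step left them, time stands still between calls to the robot, and variables do not carry over. Pictures are saved under pics/ and viewed, about 12 in all and at most 16, crops included, and the job is handed in when it is done.

Besides the shell and the picture viewer there is one more tool, called in YAML: its name, and indented under it one key for each argument. servo_tool: Moves the arm, as the interface text tells. Its arguments: {"type":"object","properties":{"targets":{"type":"array"},"squeeze":{"type":"number"}},"required":["targets"]}

```bash
mkdir -p pics; ls
python3 - <<'E'
from bench import *
import cv2,numpy as np
s=get_state(); print({k:np.round(v,3).tolist() for k,v in s.items()})
for n in('top','side'):
    p,d=read_camera(n); cv2.imwrite(f'pics/{n}0.png',p[...,::-1])
    i=camera_info(n); print(n,i)
E
```

```text
pics
{'time_s': 0.0, 'joint_pos': [1.088, 0.259, 1.536, -0.0, 1.348, -0.203], 'joint_vel': [-0.002, 0.0, -0.002, 0.0, -0.001, 0.0], 'joint_efforts': [0.001, -43.729, -28.401, 0.072, 0.041, -0.0], 'position': [151.595, 528.1, 207.922], 'eef_rot': [-0.565, 0.565, 0.425, -0.426], 'contact_force': [0.332, 0.125, 0.121], 'torque': [-0.007, 0.005, -0.008], 'grip_width': 92.436}
top {'intrinsics': array([[469.58965254,   0.        , 320.79519676],
       [  0.        , 469.58965254, 195.92043965],
       [  0.        ,   0.        ,   1.        ]]), 'rvec': array([ 2.19223539, -2.14071383,  0.08582325]), 'tvec': array([ -20.55285439,  513.46590346, 1266.35617692])}
side {'intrinsics': array([[385.67299952,   0.        , 323.90239607],
       [  0.        , 385.67299952, 203.70985611],
       [  0.        ,   0.        ,   1.        ]]), 'rvec': array([ 2.00931449, -0.72127167,  0.41482848]), 'tvec': array([-391.64417334,  235.02299092,  545.07938121])}
```

View pics/top0.png

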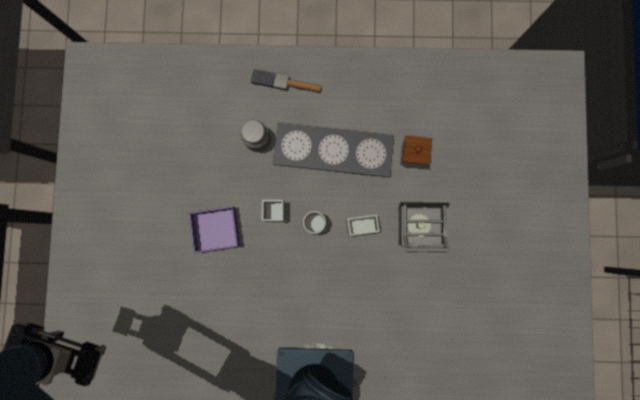

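View pics/side0.png

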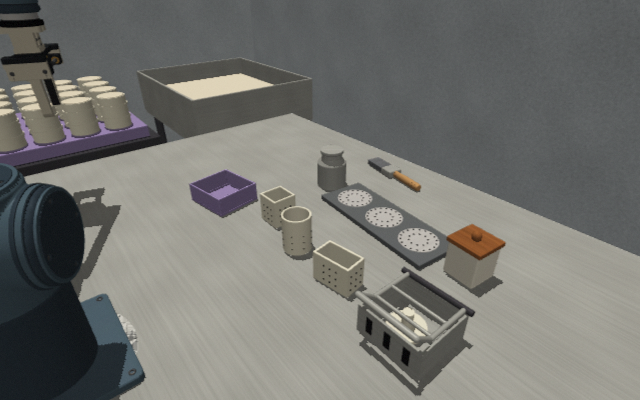

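```bash
cat > h.py <<'E'
from bench import *
import cv2,numpy as np
from scipy.spatial.transform import Rotation as Ro
def cloud(cam,d):
    i=camera_info(cam);K=i['intrinsics'];R=cv2.Rodrigues(np.array(i['rvec'],float))[0];t=np.array(i['tvec'],float).ravel()
    v,u=np.mgrid[:400,:640]
    P=np.stack([(u-K[0,2])/K[0,0]*d,(v-K[1,2])/K[1,1]*d,d],-1)
    return (P-t)@R
def find(cam,q,d,W,show=True):
    r=cut_out(cam,q)
    out=[]
    for c in r:
        m=c['region']&(d>0); 
        if m.sum()<20: continue
        out.append((c['conf'],m,W[m]))
        if show:
            p=W[m]; zt=np.percentile(p[:,2],97); top=p[p[:,2]>zt-8]
            rect=cv2.minAreaRect(top[:,:2].astype(np.float32))
            print(q,cam,'conf %.2f'%c['conf'],np.round(c['centre']),'n',m.sum(),'med',np.round(np.median(p,0)),'ztop %.0f'%zt,'rect',np.round(rect[0],1),np.round(rect[1],1),round(rect[2],1))
    return out
E
python3 - <<'E'
from h import *
for cam in ('top','side'):
    p,d=read_camera(cam);W=cloud(cam,d)
    for q in ['board','whey_can','salt_box','cage','cage_lid','follower','round_mould','square_mould','oblong_mould']:
        find(cam,q,d,W)
E
```

```text
board top conf 0.78 [333. 147.] n 5022 med [647. -39.  12.] ztop 17 rect [648.2 -38.7] [329.5 120.2] 85.0
board top conf 0.37 [260. 134.] n 715 med [663. 168.  96.] ztop 103 rect [673.8 173.9] [54.8 55.9] 0.7
whey_can top conf 0.85 [256. 135.] n 751 med [666. 168.  96.] ztop 103 rect [675.  175.2] [58.5 57.8] 44.4
salt_box top conf 0.97 [418. 152.] n 873 med [ 635. -258.   80.] ztop 91 rect [ 639.5 -259.5] [69.8 70.5] 82.9
cage top conf 0.62 [430. 226.] n 1929 med [ 438. -294.   22.] ztop 93 rect [ 381.7 -283.2] [ 15.3 109.1] 1.1
cage_lid top conf 0.84 [444. 236.] n 383 med [ 412. -310.   67.] ztop 95 rect [ 379.4 -284.1] [ 10.3 111. ] 1.4
follower top conf 0.77 [421. 227.] n 365 med [ 439. -277.   17.] ztop 63 rect [ 434.1 -273.3] [33.6 39.8] 85.4
follower top conf 0.22 [427. 236.] n 625 med [ 417. -285.   65.] ztop 95 rect [ 379.4 -284.1] [ 10.3 111. ] 1.4
round_mould top conf 0.94 [315. 223.] n 403 med [442.   9.   6.] ztop 82 rect [441.    8.3] [55.  55.1] 1.5
round_mould top conf 0.44 [361. 224.] n 539 med [ 438. -124.    7.] ztop 63 rect [ 437.3 -121.1] [45.6 79.9] 9.5
square_m
[... 1075 characters left out ...]
-285.4] [ 16.7 112.5] 1.9
cage_lid side conf 0.91 [402. 316.] n 1551 med [ 417. -294.   64.] ztop 93 rect [ 380.4 -286.2] [ 15.1 111.1] 0.8
follower side conf 0.60 [411. 320.] n 365 med [ 446. -282.   17.] ztop 47 rect [ 417.6 -293.7] [78.2 17.3] 33.0
round_mould side conf 0.74 [295. 229.] n 1327 med [434.  -9.  55.] ztop 81 rect [442.5   7.9] [60.  56.7] 55.0
square_mould side conf 0.57 [273. 204.] n 963 med [457. 115.  48.] ztop 66 rect [472.2 120.6] [56.3 59.7] 1.0
oblong_mould side conf 0.60 [340. 268.] n 2044 med [ 426. -127.   39.] ztop 61 rect [ 439.2 -121.3] [48.2 81. ] 8.4
oblong_mould side conf 0.32 [295. 228.] n 1405 med [435.  -8.  53.] ztop 81 rect [442.6   7.8] [60.  56.9] 55.0
```

The top view shows the can (254,135) at the board's left (+y) end and the salt box (418,150) at the other. The moulds stand at (273,210), (315,223) and (363,225), with the cage at (425,227), its handle on the robot side. The network positions agree with the picture. So square goes to +105, oblong to -105, and board yaw is about -5°.

```bash
cat >> h.py <<'E'
def plan(x,y,z,yaw_deg):
    "shift (cm) and turn to bring TCP to x,y,z with jaws (tool x) along yaw"
    s=get_state();p=np.array(s['position']);q=s['eef_rot'];R=Ro.from_quat([q[1],q[2],q[3],q[0]]).as_matrix()
    now=np.degrees(np.arctan2(R[1,0],R[0,0]))
    dw=(yaw_deg-now+90)%180-90
    print('now',np.round(p,1),'jaw yaw %.1f'%now,'down',np.round(R[:,1],3),'| shift cm',np.round(R.T@(np.array([x,y,z])-p)/10,2),'turn %.3f'%np.radians(-dw),'| t %.1f w %.1f'%(s['time_s'],s['grip_width']),'q6 %.2f'%s['joint_pos'][5])
E
python3 -c "
from h import *
plan(471.5,120,140,1)"
```

```text
now [151.9 528.6 208.8] jaw yaw 74.0 down [ 0.  0. -1.] | shift cm [-30.45   6.88 -42.  ] turn 1.274 | t 1.1 w 93.2 q6 -0.20
```

servo_tool:
  targets: [-30.5,6.9,-42,1.27,1,-30.5,6.9,-42,1.27,1,-30.5,6.9,-42,1.27,1,-30.5,6.9,-42,1.27,1,-30.5,6.9,-42,1.27,1,-30.5,6.9,-42,1.27,1,-30.5,6.9,-42,1.27,1,-30.5,6.9,-42,1.27,1,-30.5,6.9,-42,1.27,1,-30.5,6.9,-42,1.27,1,-30.5,6.9,-42,1.27,1,-30.5,6.9,-42,1.27,1]
  squeeze: 15

```text
time_s: 2.1
position: [458.0, 136.0, 142.9]
eef_rot: [0.707, -0.707, -0.007, 0.006]
contact_force: [0.6, 0.6, -0.9]
grip_width: 93.1
```

```bash
python3 -c "
from h import *
plan(471.5,120,40,1)"
```

```text
now [458.  136.  142.9] jaw yaw 1.1 down [ 0.001  0.    -1.   ] | shift cm [ 1.31 10.29 -1.63] turn 0.002 | t 2.1 w 93.1 q6 0.04
```

servo_tool:
  targets: [1.3,3,-1.6,0,1,1.3,3,-1.6,0,1,1.3,6,-1.6,0,1,1.3,9,-1.6,0,1,1.3,10.3,-1.6,0,1,1.3,10.3,-1.6,0,1]

```text
time_s: 2.6
position: [467.2, 122.5, 37.3]
eef_rot: [0.707, -0.707, -0.005, 0.01]
contact_force: [-0.0, -0.2, -0.1]
grip_width: 93.0
```

```bash
python3 -c "
from h import *
plan(471.5,120,40,1)"
```

```text
now [467.2 122.5  37.3] jaw yaw 1.2 down [-0.007  0.    -1.   ] | shift cm [ 0.42 -0.28 -0.26] turn 0.004 | t 2.6 w 93.0 q6 0.00
```

servo_tool:
  targets: [0,0,0,0,1,0,0,0,0,1,0,0,0,0,1]

```text
time_s: 2.85
position: [471.4, 122.6, 41.4]
eef_rot: [0.707, -0.707, -0.009, 0.007]
contact_force: [-1.4, -0.3, 0.3]
grip_width: 92.8
```

```bash
python3 -c "
from h import *
plan(471.5,120,40,1)"
```

```text
now [471.4 122.6  41.4] jaw yaw 1.2 down [ 0.003  0.    -1.   ] | shift cm [ 0.01  0.14 -0.26] turn 0.004 | t 2.9 w 92.8 q6 0.00
```

servo_tool:
  targets: [0,0,-0.25,0,1,0,0,-0.25,0,-1,0,0,-0.25,0,-1,0,0,-0.25,0,-1,0,0,-0.25,0,-1,0,0,-0.25,0,-1,0,0,-0.25,0,-1,0,-2,-0.25,0,-1,0,-4,-0.25,0,-1,0,-6,-0.25,0,-1,0,-6,-0.25,0,-1,0,-6,-0.25,0,-1]

```text
time_s: 3.85
position: [471.0, 119.8, 100.3]
eef_rot: [-0.707, 0.707, 0.008, -0.007]
contact_force: [-0.6, -0.7, -1.3]
grip_width: 56.0
```

```bash
python3 -c "
from h import *
plan(657.7,66.2,100,-5)"
```

```text
now [471.  119.8 100.3] jaw yaw 1.2 down [ 0.002  0.    -1.   ] | shift cm [18.56  0.08 -5.75] turn 0.108 | t 3.9 w 56.0 q6 -0.00
```

servo_tool:
  targets: [4,0,-1.25,0.05,-1,8,0,-2.5,0.1,-1,12,0,-3.75,0.108,-1,16,0,-5,0.108,-1,18.6,0,-5.75,0.108,-1,18.6,0,-5.75,0.108,-1,18.6,0,-5.75,0.108,-1,18.6,0,-5.75,0.108,-1,18.6,0,-5.75,0.108,-1]

```text
time_s: 4.6
position: [655.5, 66.7, 98.7]
eef_rot: [0.707, -0.706, 0.032, -0.03]
contact_force: [0.7, 1.1, -1.9]
grip_width: 55.8
```

```bash
python3 -c "
from h import *
plan(657.7,66.2,54,-5)"
```

```text
now [655.5  66.7  98.7] jaw yaw -5.0 down [-0.003  0.    -1.   ] | shift cm [ 0.24  4.47 -0.03] turn 0.001 | t 4.6 w 55.8 q6 0.02
```

servo_tool:
  targets: [0.2,2,0,0,-1,0.2,3.5,0,0,-1,0.2,4.2,0,0,-1,0.2,4.5,0,0,-1,0.2,4.5,0,0,-1,0.2,4.5,0,0,-1]

```text
time_s: 5.1
position: [659.5, 66.2, 55.7]
eef_rot: [-0.706, 0.706, -0.03, 0.031]
contact_force: [-0.6, 0.6, -0.9]
grip_width: 55.9
```

```bash
python3 -c "
from h import *
plan(657.7,66.2,53,-5)"
```

```text
now [659.5  66.2  55.7] jaw yaw -5.0 down [ 0.001 -0.    -1.   ] | shift cm [-0.18  0.27 -0.02] turn 0.001 | t 5.1 w 55.9 q6 0.02
```

servo_tool:
  targets: [-0.1,0.2,0,0,-1,-0.1,0.2,0,0,-1,-0.1,0.2,0,0,-1,-0.1,0.2,0,0,1,-0.1,0.2,0,0,1,-0.1,0.2,0,0,1,-0.1,0.2,0,0,1,-0.1,-3,0,0,1,-0.1,-7,0,0,1,-0.1,-9,0,0,1,-0.1,-9,0,0,1,-0.1,-9,0,0,1]

```text
time_s: 6.1
position: [659.5, 66.0, 146.7]
eef_rot: [-0.706, 0.706, -0.029, 0.032]
contact_force: [0.1, 0.3, -1.1]
grip_width: 92.8
```

```bash
python3 -c "
from h import *
plan(442,8,140,0)"
```

```text
now [659.5  66.  146.7] jaw yaw -5.0 down [ 0.004 -0.    -1.   ] | shift cm [-21.17   0.59  -7.67] turn -0.087 | t 6.1 w 92.8 q6 0.02
```

servo_tool:
  targets: [-21.2,0.6,-7.7,-0.087,1,-21.2,0.6,-7.7,-0.087,1,-21.2,0.6,-7.7,-0.087,1,-21.2,0.6,-7.7,-0.087,1,-21.2,0.6,-7.7,-0.087,1,-21.2,0.6,-7.7,-0.087,1,-21.2,0.6,-7.7,-0.087,1,-21.2,0.6,-7.7,-0.087,1,-21.2,4,-7.7,-0.087,1,-21.2,7,-7.7,-0.087,1,-21.2,9.5,-7.7,-0.087,1,-21.2,9.5,-7.7,-0.087,1]

```text
time_s: 7.1
position: [438.3, 8.7, 45.4]
eef_rot: [0.708, -0.706, 0.003, 0.003]
contact_force: [-1.2, 1.5, 0.5]
grip_width: 92.9
```

servo_tool:
  targets: [0,0,0,0,1,0,0,0,0,1]

```text
time_s: 7.27
position: [442.1, 7.8, 50.4]
eef_rot: [-0.707, 0.707, 0.0, 0.0]
contact_force: [-0.5, -0.1, -0.3]
grip_width: 92.9
```

```bash
python3 -c "
from h import *
plan(442,8,50,0)"
```

```text
now [442.1   7.8  50.4] jaw yaw 0.0 down [ 0.001 -0.    -1.   ] | shift cm [-0.01  0.04  0.02] turn 0.000 | t 7.3 w 92.9 q6 -0.24
```

servo_tool:
  targets: [0,0,0,0,-1,0,0,0,0,-1,0,0,0,0,-1,0,0,0,0,-1,0,0,0,0,-1,0,-2,0,0,-1,0,-4,0,0,-1,0,-6,0,0,-1,3,-6,-0.7,0,-1,7,-6,-1.6,0,-1,11,-6,-2.5,0,-1,15,-6,-3.4,0,-1]

```text
time_s: 8.27
position: [592.0, -26.5, 110.4]
eef_rot: [-0.707, 0.707, 0.0, 0.0]
contact_force: [0.4, -1.1, -1.4]
grip_width: 60.0
```

servo_tool:
  targets: [3,0,-0.65,0.087,-1,5.6,0,-1.25,0.087,-1,5.6,0,-1.25,0.087,-1,5.6,0,-1.25,0.087,-1,5.6,0,-1.25,0.087,-1,5.6,0,-1.25,0.087,-1]

```text
time_s: 8.77
position: [645.1, -38.2, 109.7]
eef_rot: [0.707, -0.706, 0.031, -0.03]
contact_force: [-0.4, -0.0, -0.8]
grip_width: 60.1
```

```bash
python3 -c "
from h import *
plan(648.5,-38.4,64,-5)"
```

```text
now [645.1 -38.2 109.7] jaw yaw -5.0 down [-0.002  0.    -1.   ] | shift cm [0.35 4.57 0.01] turn 0.001 | t 8.8 w 60.1 q6 -0.14
```

servo_tool:
  targets: [0.1,2,0,0,-1,0.1,3.5,0,0,-1,0.1,4.2,0,0,-1,0.1,4.6,0,0,-1,0.1,4.6,0,0,-1,0.1,4.6,0,0,-1,0.1,4.6,0,0,-1]

```text
time_s: 9.35
position: [648.4, -38.4, 66.1]
eef_rot: [0.706, -0.706, 0.029, -0.032]
contact_force: [0.3, 1.0, 6.3]
grip_width: 60.1
```

```bash
python3 -c "
from h import *
plan(648.5,-38.4,63,-5)"
```

```text
now [648.4 -38.4  66.1] jaw yaw -5.0 down [ 0.004 -0.    -1.   ] | shift cm [ 0.    0.31 -0.  ] turn 0.001 | t 9.3 w 60.1 q6 -0.14
```

servo_tool:
  targets: [0,0,0,0,-1,0,0,0,0,1,0,0,0,0,1,0,0,0,0,1,0,0,0,0,1,0,-3,0,0,1,0,-7,0,0,1,0,-9,0,0,1,0,-9,0,0,1,0,-9,0,0,1]

```text
time_s: 10.18
position: [648.2, -39.0, 155.2]
eef_rot: [-0.706, 0.707, -0.03, 0.032]
contact_force: [0.0, 0.8, -0.3]
grip_width: 93.1
```

```bash
python3 -c "
from h import *
plan(438.5,-120.8,120,8.7)"
```

```text
now [648.2 -39.  155.2] jaw yaw -5.0 down [ 0.003 -0.001 -1.   ] | shift cm [-20.19   3.47  -9.97] turn -0.239 | t 10.2 w 93.1 q6 -0.14
```

Descend target z = 35, i.e. 12.0 cm down.

servo_tool:
  targets: [-20.2,1,-10,-0.239,1,-20.2,1,-10,-0.239,1,-20.2,1,-10,-0.239,1,-20.2,1,-10,-0.239,1,-20.2,1,-10,-0.239,1,-20.2,1,-10,-0.239,1,-20.2,3.5,-10,-0.239,1,-20.2,3.5,-10,-0.239,1,-20.2,7,-10,-0.239,1,-20.2,10,-10,-0.239,1,-20.2,12,-10,-0.239,1,-20.2,12,-10,-0.239,1]

```text
time_s: 11.18
position: [434.2, -118.7, 29.8]
eef_rot: [0.707, -0.703, -0.051, 0.057]
contact_force: [-0.8, 0.8, -0.7]
grip_width: 93.4
```

servo_tool:
  targets: [0,0,0,0,1,0,0,0,0,1,0,0,0,0,1]

```text
time_s: 11.43
position: [438.8, -121.3, 35.1]
eef_rot: [-0.705, 0.705, 0.054, -0.053]
contact_force: [-0.2, -1.1, -0.2]
grip_width: 92.7
```

```bash
python3 -c "
from h import *
plan(438.5,-120.8,35,8.7)
plan(639.3,-143,95,-5)"
```

```text
now [ 438.8 -121.3   35.1] jaw yaw 8.7 down [ 0.002 -0.001 -1.   ] | shift cm [-0.02  0.01  0.05] turn 0.001 | t 11.4 w 92.7 q6 -0.67
now [ 438.8 -121.3   35.1] jaw yaw 8.7 down [ 0.002 -0.001 -1.   ] | shift cm [19.5  -5.95 -5.2 ] turn 0.240 | t 11.4 w 92.7 q6 -0.67
```

servo_tool:
  targets: [0,0,0,0,-1,0,0,0,0,-1,0,0,0,0,-1,0,0,0,0,-1,0,0,0,0,-1,0,0,0,0,-1,0,-2,0,0,-1,0,-4,0,0,-1,0,-6,0,0,-1,3,-6,-0.8,0.05,-1,7,-6,-1.9,0.1,-1,11,-6,-2.9,0.15,-1]

```text
time_s: 12.43
position: [552.0, -133.2, 94.9]
eef_rot: [-0.707, 0.707, 0.0, 0.001]
contact_force: [0.9, -1.2, -0.3]
grip_width: 17.6
```

servo_tool:
  targets: [0,0,0,0,-1,0,0,0,0,-1]

```text
time_s: 12.6
position: [552.0, -133.0, 93.0]
eef_rot: [0.707, -0.707, -0.001, 0.001]
contact_force: [-1.2, -1.4, 0.6]
grip_width: 4.5
```

```bash
python3 -c "
from h import *
plan(639.3,-143,95,-5)"
```

```text
now [ 552. -133.   93.] jaw yaw 0.2 down [-0.001  0.    -1.   ] | shift cm [ 8.72 -0.21 -1.03] turn 0.090 | t 12.6 w 4.5 q6 -0.44
```

The oblong slipped out of the fingers, so I'll look.

Run:
```python
from h import *
for cam in ('top','side'):
    p,d=read_camera(cam);W=cloud(cam,d)
    if cam=='side': a=p
    else: cv2.imwrite('pics/t1.png',cv2.resize(p[80:280,180:480],None,fx=2.6,fy=2.6)[...,::-1])
    for q in ['oblong_mould','round_mould','square_mould']: find(cam,q,d,W)
```

```text
oblong_mould top conf 0.53 [370. 216.] n 182 med [ 454. -147.    8.] ztop 586 rect [421.1 -90.5] [20.5  0.1] 64.7
round_mould top conf 0.74 [333. 148.] n 532 med [653. -37.  37.] ztop 94 rect [646.1 -38.1] [58.2 57.9] 1.4
round_mould top conf 0.42 [294. 142.] n 537 med [663.  68.  35.] ztop 80 rect [658.9  66.6] [55.7 56.7] 84.7
square_mould top conf 0.85 [295. 143.] n 556 med [663.  69.  34.] ztop 80 rect [659.   66.9] [56.4 56.7] 84.6
square_mould side conf 0.80 [349. 193.] n 488 med [634.  53.  34.] ztop 73 rect [538.7 -20.9] [306.9  31.9] 55.0
```

View pics/t1.png

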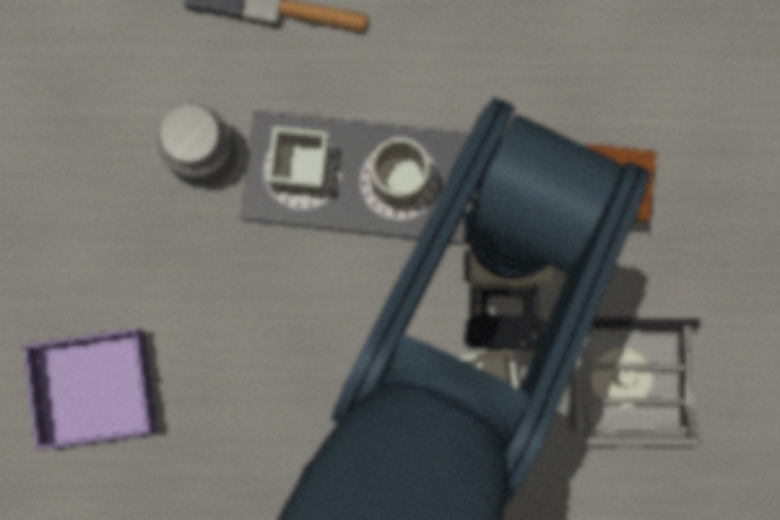

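The square and round moulds look well placed. The oblong is hidden under the arm near its old spot, so I'll move aside to see it.

servo_tool:
  targets: [0,-4,0,0,1,0,-8,0,0,1,0,-8,20,0,1,0,-8,20,0,1,0,-8,20,0,1,0,-8,20,0,1,0,-8,20,0,1,0,-8,20,0,1,0,-8,20,0,1]

```text
time_s: 13.75
position: [549.8, 68.7, 174.2]
eef_rot: [-0.707, 0.707, 0.002, -0.002]
contact_force: [-0.3, 0.1, -1.0]
grip_width: 55.7
```

Run:
```python
from h import *
for cam in ('top','side'):
    p,d=read_camera(cam);W=cloud(cam,d)
    if cam=='side': a=p[100:400,150:550]
    else: b=p[80:280,240:507]
    for q in ['oblong_mould']: find(cam,q,d,W)
b=cv2.resize(b,(400,300)); cv2.imwrite('pics/c2.png',np.hstack([a,b])[...,::-1])
plan(438.5,-120.8,120,8.7)
```

```text
oblong_mould top conf 0.97 [363. 222.] n 538 med [ 438. -122.    7.] ztop 63 rect [ 437.6 -121.6] [45.8 79.9] 9.0
oblong_mould side conf 0.97 [337. 268.] n 2025 med [ 426. -128.   39.] ztop 61 rect [ 438.7 -121.3] [48.  81.7] 8.9
now [550.4  65.7 173.9] jaw yaw 0.0 down [ 0. -0. -1.] | shift cm [-11.2    5.4  -18.64] turn -0.152 | t 13.9 w 72.2 q6 -0.08
```

View pics/c2.png

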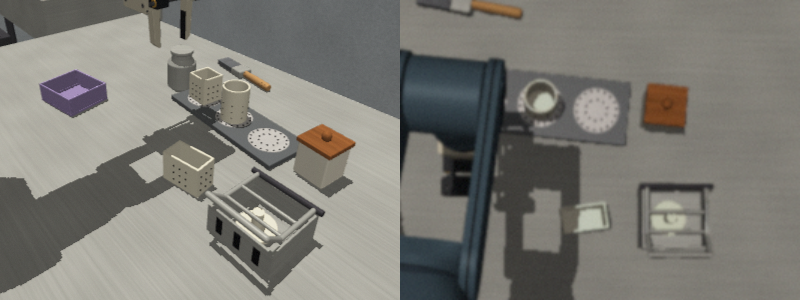

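The oblong is untouched, upright at (438,-121). The fingers move at about 78 mm/s, so I lifted before they had closed. I'll repeat with a longer closing time.

servo_tool:
  targets: [-11.2,4,-18.6,-0.152,1,-11.2,4,-18.6,-0.152,1,-11.2,4,-18.6,-0.152,1,-11.2,4,-18.6,-0.152,1,-11.2,4,-18.6,-0.152,1,-11.2,4,-18.6,-0.152,1,-11.2,4,-18.6,-0.152,1,-11.2,4,-18.6,-0.152,1,-11.2,7,-18.6,-0.152,1,-11.2,10,-18.6,-0.152,1,-11.2,13.9,-18.6,-0.152,1,-11.2,13.9,-18.6,-0.152,1]

```text
time_s: 14.95
position: [435.2, -116.4, 29.9]
eef_rot: [0.707, -0.703, -0.052, 0.057]
contact_force: [-1.3, -0.1, 0.0]
grip_width: 92.9
```

servo_tool:
  targets: [0,0,0,0,1,0,0,0,0,-1,0,0,0,0,-1,0,0,0,0,-1,0,0,0,0,-1,0,0,0,0,-1,0,0,0,0,-1,0,0,0,0,-1,0,0,0,0,-1,0,0,0,0,-1,0,0,0,0,-1]

```text
time_s: 15.87
position: [438.7, -119.2, 35.0]
eef_rot: [-0.705, 0.705, 0.054, -0.054]
contact_force: [-0.1, 0.6, 3.7]
grip_width: 46.1
```

```bash
python3 -c "
from h import *
plan(639.3,-143,95,-5)"
```

```text
now [ 438.7 -119.2   35. ] jaw yaw 8.8 down [-0. -0. -1.] | shift cm [19.46 -6.   -5.43] turn 0.241 | t 15.9 w 46.1 q6 -0.67
```

servo_tool:
  targets: [0,-2,0,0,-1,0,-4,0,0,-1,0,-6,0,0,-1,3,-6,-0.8,0.05,-1,7,-6,-1.9,0.1,-1,11,-6,-2.9,0.15,-1,15,-6,-4,0.2,-1,18,-6,-4.8,0.241,-1,19.5,-6,-5.2,0.241,-1,19.5,-6,-5.2,0.241,-1,19.5,-6,-5.2,0.241,-1,19.5,-6,-5.2,0.241,-1]

```text
time_s: 16.87
position: [637.9, -140.1, 94.0]
eef_rot: [0.707, -0.706, 0.032, -0.03]
contact_force: [0.2, -0.3, -0.1]
grip_width: 45.7
```

servo_tool:
  targets: [0,2,0,0,-1,0,3.5,0,0,-1,0,4.2,0,0,-1,0,4.6,0,0,-1,0,4.6,0,0,-1,0,4.6,0,0,-1]

```text
time_s: 17.37
position: [639.3, -140.7, 49.5]
eef_rot: [-0.706, 0.707, -0.031, 0.031]
contact_force: [0.8, 0.8, -1.3]
grip_width: 46.0
```

```bash
python3 -c "
from h import *
plan(639.3,-141,48.5,-5)"
```

```text
now [ 639.3 -140.7   49.5] jaw yaw -5.0 down [ 0.001 -0.    -1.   ] | shift cm [-0.    0.1  -0.03] turn 0.000 | t 17.4 w 46.0 q6 -0.30
```

servo_tool:
  targets: [0,0.2,0,0,-1,0,0.2,0,0,-1,0,0.2,0,0,1,0,0.2,0,0,1,0,0.2,0,0,1,0,0.2,0,0,1,0,0.2,0,0,1,0,-3,0,0,1,0,-7,0,0,1,0,-11,0,0,0,0,-11,0,0,-0.3,0,-11,0,0,-0.3]

```text
time_s: 18.37
position: [641.4, -141.3, 162.6]
eef_rot: [-0.706, 0.707, -0.028, 0.033]
contact_force: [0.4, 0.1, 0.1]
grip_width: 77.4
```

Run:
```python
from h import *
p,d=read_camera('side');W=cloud('side',d)
r=find('side','cage_lid',d,W,False)[0][2]
h=r[r[:,2]>82]; print('handle',len(h),np.round(h.mean(0),1),'y range',np.percentile(h[:,1],[2,98]),'fit dir',np.round(cv2.fitLine(h[:,:2].astype(np.float32),2,0,.01,.01).ravel(),3),'z',np.percentile(h[:,2],[5,50,95]))
m=(W[...,0]>350)&(W[...,0]<530)&(W[...,1]>-370)&(W[...,1]<-200)&(d>0)
q=W[m]
k=q[(q[:,2]>40)&(q[:,2]<75)]; print('cage rim',np.percentile(k[:,0],[1,99]),np.percentile(k[:,1],[1,99]))
R=cv2.minAreaRect(k[:,:2].astype(np.float32)); print(R)
plan(381,-285,120,1)
```

```text
handle 602 [ 377.  -290.5   90.5] y range [-339.80160275 -233.74924174] fit dir [ 2.40000e-02 -1.00000e+00  3.77013e+02 -2.90532e+02] z [85.9212956  91.26226861 93.33118528]
cage rim [387.8526013  500.56323265] [-344.30214316 -223.88282652]
((445.1230163574219, -284.3878479003906), (116.28075408935547, 129.39682006835938), 1.4873260259628296)
now [ 638.9 -140.4  158.3] jaw yaw -5.0 down [-0.001  0.    -1.   ] | shift cm [-24.43   3.85 -16.65] turn -0.104 | t 18.5 w 69.1 q6 -0.30
```

servo_tool:
  targets: [-24.5,2,-16.7,-0.112,-0.42,-24.5,2,-16.7,-0.112,-0.42,-24.5,2,-16.7,-0.112,-0.42,-24.5,2,-16.7,-0.112,-0.42,-24.5,2,-16.7,-0.112,-0.42,-24.5,2,-16.7,-0.112,-0.42,-24.5,2,-16.7,-0.112,-0.42,-24.5,2,-16.7,-0.112,-0.42,-24.5,2,-16.7,-0.112,-0.42,-24.5,2,-16.7,-0.112,-0.42,-24.5,2,-16.7,-0.112,-0.42]

```text
time_s: 19.38
position: [381.6, -284.9, 138.3]
eef_rot: [0.707, -0.707, -0.009, 0.009]
contact_force: [0.4, -0.2, -0.8]
grip_width: 26.7
```

```bash
python3 -c "
from h import *
plan(380,-286,79,1.4)"
```

```text
now [ 381.6 -284.9  138.3] jaw yaw 1.5 down [-0.     0.001 -1.   ] | shift cm [-0.16  5.93 -0.11] turn 0.001 | t 19.4 w 26.7 q6 -0.90
```

servo_tool:
  targets: [-0.1,2,-0.1,0,-0.42,-0.1,4,-0.1,0,-0.42,-0.1,5.5,-0.1,0,-0.42,-0.1,5.9,-0.1,0,-0.42,-0.1,5.9,-0.1,0,-0.42,-0.1,5.9,-0.1,0,-0.42,-0.1,5.9,-0.1,0,-1,-0.1,5.9,-0.1,0,-1,-0.1,5.9,-0.1,0,-1,-0.1,5.9,-0.1,0,-1,-0.1,5.9,-0.1,0,-1,-0.1,5.9,-0.1,0,-1]
  squeeze: 10

```text
time_s: 20.38
position: [378.2, -287.0, 80.5]
eef_rot: [-0.707, 0.707, 0.008, -0.01]
contact_force: [-7.0, -0.7, 4.4]
grip_width: 6.0
```

Run:
```python
from h import *
plan(380,-286,79,1.4)
a0=np.arctan2(28,120)
for th in np.r_[0:1.81:.2,1.83]:
    a=a0+th; print('%.2f'%th, np.round([(-123.2*np.cos(a)+120)/10, -(123.2*np.sin(a)-28)/10],2))
```

```text
now [ 378.2 -287.    80.5] jaw yaw 1.5 down [-0.003 -0.001 -1.   ] | shift cm [0.18 0.15 0.1 ] turn 0.001 | t 20.4 w 6.0 q6 -0.91
0.00 [0. 0.]
0.20 [ 0.8  -2.33]
0.40 [ 2.04 -4.45]
0.60 [ 3.68 -6.28]
0.80 [ 5.65 -7.76]
1.00 [ 7.87 -8.81]
1.20 [10.26 -9.4 ]
1.40 [12.72 -9.5 ]
1.60 [15.15 -9.11]
1.80 [17.45 -8.25]
1.83 [17.78 -8.08]
```

servo_tool:
  targets: [0,0,0,0,-1,0,0,0,0,-1]

```text
time_s: 20.55
position: [378.2, -287.0, 80.4]
eef_rot: [-0.707, 0.707, 0.008, -0.01]
contact_force: [-6.5, -1.4, 4.9]
grip_width: 5.4
```

Run:
```python
from h import *
p,d=read_camera('side')
cv2.imwrite('pics/s3.png',cv2.resize(p[220:400,280:520],None,fx=3,fy=3)[...,::-1])
```

```text
(no output)
```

View pics/s3.png

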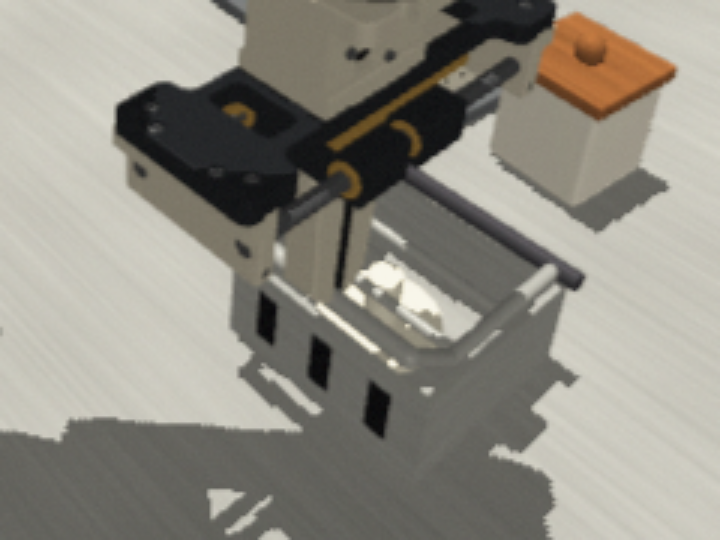

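servo_tool:
  targets: [0.1,-0.8,0,0,-1,0.4,-1.6,0,0,-1,0.8,-2.3,0,0,-1,0.8,-2.3,0,0,-1,0.8,-2.3,0,0,-1]

```text
time_s: 21.02
position: [388.7, -287.0, 103.7]
eef_rot: [-0.706, 0.708, 0.01, -0.009]
contact_force: [-0.7, 0.7, 0.3]
grip_width: 0.4
```

Run:
```python
from h import *
p,d=read_camera('side')
cv2.imwrite('pics/s4.png',cv2.resize(p[220:400,280:520],None,fx=3,fy=3)[...,::-1])
```

```text
(no output)
```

View pics/s4.png

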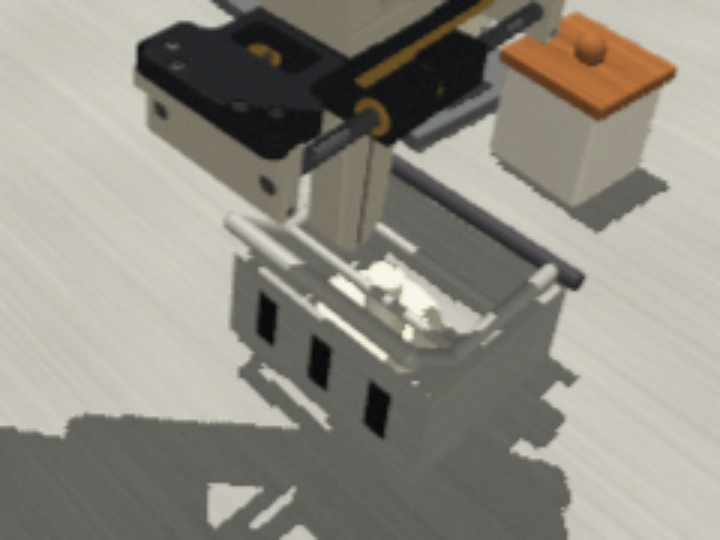

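Run:
```python
from h import *
p,d=read_camera('top');W=cloud('top',d)
ps,ds=read_camera('side');Ws=cloud('side',ds)
for n,w,dd in(('top',W,d),('side',Ws,ds)):
    m=(w[...,0]>350)&(w[...,0]<410)&(w[...,1]>-345)&(w[...,1]<-225)&(w[...,2]>78)&(w[...,2]<110)&(dd>0)
    q=w[m]
    for a in range(-345,-225,20):
        k=q[(q[:,1]>a)&(q[:,1]<a+20)]
        if len(k)>5: print(n,a,len(k),'x',np.round(np.percentile(k[:,0],[5,50,95])),'z',np.round(np.percentile(k[:,2],[5,50,95])))
i=camera_info('side')
P=np.array([[380,-339,87],[380,-286,87],[380,-233,87],[388.7,-287,103.7],[388.7,-287,92.7]],float)
uv=cv2.projectPoints(P,np.array(i['rvec']),np.array(i['tvec']),i['intrinsics'],None)[0][:,0]
print(np.round(uv),np.round((uv-[280,220])*3))
plan(380,-286,79,1.4)
b=cv2.resize(p[180:270,360:480],None,fx=5,fy=5);cv2.imwrite('pics/t5.png',b[...,::-1])
```

```text
top -265 28 x [374. 379. 381.] z [88. 92. 95.]
top -245 41 x [373. 378. 391.] z [81. 90. 95.]
side -345 133 x [375. 378. 393.] z [79. 90. 93.]
side -325 120 x [374. 376. 382.] z [86. 91. 93.]
side -305 110 x [374. 376. 381.] z [86. 91. 93.]
side -285 96 x [373. 376. 381.] z [86. 91. 93.]
side -265 95 x [373. 376. 381.] z [87. 91. 93.]
side -245 75 x [373. 376. 391.] z [81. 91. 93.]
[[417. 340.]
 [386. 315.]
 [359. 294.]
 [392. 304.]
 [391. 310.]] [[412. 360.]
 [318. 286.]
 [236. 221.]
 [336. 251.]
 [334. 269.]]
now [ 387.7 -286.2  102.6] jaw yaw 1.4 down [-0.  0. -1.] | shift cm [-0.77  2.36  0.04] turn 0.001 | t 21.2 w 0.5 q6 -0.89
```

View pics/t5.png

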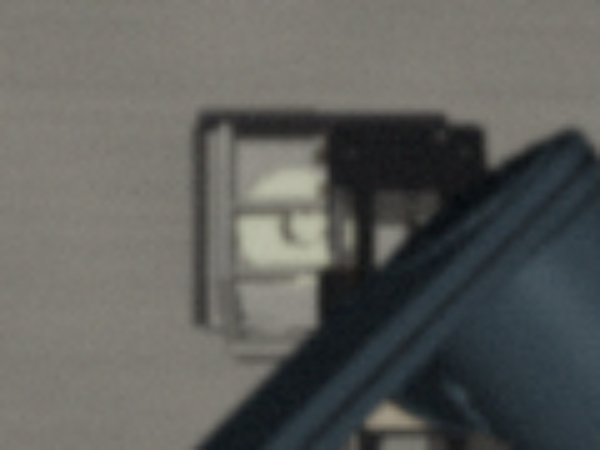

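Run:
```python
from h import *
ps,ds=read_camera('side');w=cloud('side',ds)
m=(w[...,0]>355)&(w[...,0]<415)&(w[...,1]>-305)&(w[...,1]<-265)&(w[...,2]>70)&(w[...,2]<175)&(ds>0)
q=w[m]
for a in range(70,175,5):
    k=q[(q[:,2]>=a)&(q[:,2]<a+5)]
    if len(k): print(a,len(k),np.round(np.percentile(k[:,0],[5,50,95])),np.round(np.percentile(k[:,1],[5,50,95])))
print(get_state()['position'])
```

```text
80 1 [375. 375. 375.] [-286. -286. -286.]
85 65 [373. 374. 376.] [-304. -287. -268.]
90 144 [374. 377. 381.] [-303. -285. -267.]
110 7 [385. 391. 395.] [-296. -295. -294.]
115 25 [380. 390. 399.] [-296. -296. -295.]
120 48 [374. 384. 400.] [-296. -295. -282.]
125 70 [373. 377. 400.] [-296. -295. -280.]
130 64 [373. 376. 400.] [-297. -295. -281.]
135 73 [373. 377. 401.] [-296. -295. -282.]
140 71 [372. 377. 400.] [-296. -295. -282.]
145 76 [372. 376. 401.] [-296. -295. -280.]
150 78 [372. 376. 401.] [-296. -295. -281.]
155 72 [371. 378. 403.] [-296. -295. -284.]
160 66 [371. 378. 399.] [-296. -295. -286.]
165 51 [371. 377. 392.] [-296. -296. -289.]
170 40 [371. 376. 387.] [-297. -296. -291.]
[ 387.63906565 -286.12833689  102.52509677]
```

Depth shows the fingertips about 10 mm above the reported TCP, not 11 below it. They caught only the top of the bar, which matches the 6 mm reading. I'll grip about 20 mm lower.

servo_tool:
  targets: [-0.9,0,0,0,-0.42,-0.9,0,0,0,-0.42,-0.9,0,0,0,-0.42,-0.9,0,0,0,-0.42,-0.9,0,0,0,-0.42,-0.9,0,0,0,-0.42,-0.9,1.5,0,0,-0.42,-0.9,3,0,0,-0.42,-0.9,4,0,0,-0.42,-0.9,4.4,0,0,-0.42,-0.9,4.4,0,0,-0.42,-0.9,4.4,0,0,-0.42]

```text
time_s: 22.22
position: [379.0, -286.8, 59.1]
eef_rot: [-0.707, 0.707, 0.009, -0.009]
contact_force: [0.5, 0.8, -0.5]
grip_width: 27.0
```

servo_tool:
  targets: [0,0,0,0,-1,0,0,0,0,-1,0,0,0,0,-1,0,0,0,0,-1,0,0,0,0,-1,0,0,0,0,-1]

```text
time_s: 22.72
position: [378.1, -287.1, 59.4]
eef_rot: [-0.707, 0.707, 0.009, -0.009]
contact_force: [-5.7, -0.5, 4.9]
grip_width: 9.3
```

servo_tool:
  targets: [0.35,-1.2,0,0,-1,0.8,-2.3,0,0,-1,1.4,-3.4,0,0,-1,2.0,-4.45,0,0,-1,2.8,-5.4,0,0,-1,3.7,-6.3,0,0,-1,4.6,-7.05,0,0,-1,5.65,-7.75,0,0,-1,5.65,-7.75,0,0,-1,5.65,-7.75,0,0,-1]

```text
time_s: 23.55
position: [435.1, -286.2, 138.5]
eef_rot: [-0.706, 0.708, 0.009, -0.009]
contact_force: [-8.1, -0.6, 11.1]
grip_width: 9.5
```

Run:
```python
from h import *
plan(380,-286,79,1.4)
p,d=read_camera('side')
cv2.imwrite('pics/s6.png',cv2.resize(p[180:400,280:540],None,fx=2,fy=2)[...,::-1])
```

```text
now [ 435.1 -286.2  138.5] jaw yaw 1.5 down [-0.    -0.003 -1.   ] | shift cm [-5.51  5.95  0.18] turn 0.001 | t 23.6 w 9.5 q6 -0.82
```

View pics/s6.png

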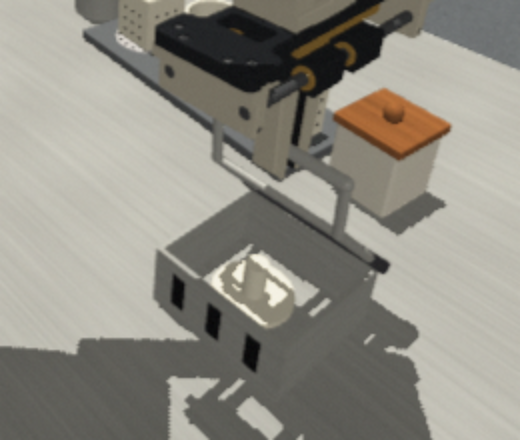

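The lid is lifting with the handle still held, at about 0.8 rad. I'll continue the arc with 2 mm more radius to relieve the outward force.

servo_tool:
  targets: [1.0,-0.75,0,0,-1,2.1,-1.25,0,0,-1,3.3,-1.6,0,0,-1,4.6,-1.85,0,0,-1,5.8,-1.95,0,0,-1,7.1,-1.95,0,0,-1,8.3,-1.8,0,0,-1,9.55,-1.55,0,0,-1,10.7,-1.15,0,0,-1,11.9,-0.7,0,0,-1,11.9,-0.7,0,0,-1,11.9,-0.7,0,0,-1]

```text
time_s: 24.6
position: [555.8, -282.8, 142.8]
eef_rot: [-0.707, 0.707, 0.009, -0.009]
contact_force: [1.9, -4.3, 0.7]
grip_width: 9.6
```

Run:
```python
from h import *
plan(380,-286,79,1.4)
p,d=read_camera('side');w=cloud('side',d)
r=find('side','cage_lid',d,w)
q=w[(w[...,0]>470)&(w[...,0]<620)&(w[...,1]>-350)&(w[...,1]<-220)&(w[...,2]>60)&(w[...,2]<200)&(d>0)]
for y0,y1 in((-350,-310),(-262,-220)):
    k=q[(q[:,1]>y0)&(q[:,1]<y1)]
    for a in range(60,200,15):
        j=k[(k[:,2]>=a)&(k[:,2]<a+15)]
        if len(j)>3: print(y0,a,len(j),np.round(np.percentile(j[:,0],[5,50,95])))
```

```text
now [ 555.8 -282.8  142.8] jaw yaw 1.5 down [ 0.001 -0.001 -1.   ] | shift cm [-17.58   6.36   0.13] turn 0.001 | t 24.6 w 9.6 q6 -0.67
cage_lid side conf 0.78 [458. 249.] n 1824 med [ 518. -293.  137.] ztop 173 rect [ 552.2 -282.5] [ 15.5 112.9] 0.8
-350 60 179 [494. 498. 502.]
-350 75 55 [500. 502. 506.]
-350 90 88 [504. 508. 511.]
-350 105 90 [507. 510. 513.]
-350 120 63 [512. 514. 518.]
-350 135 145 [516. 518. 526.]
-350 150 109 [529. 537. 548.]
-350 165 161 [549. 553. 558.]
-262 60 184 [493. 497. 609.]
-262 75 194 [500. 608. 618.]
-262 90 67 [503. 506. 508.]
-262 105 85 [506. 509. 512.]
-262 120 46 [510. 513. 516.]
-262 135 128 [515. 517. 526.]
-262 150 79 [528. 537. 549.]
-262 165 145 [547. 552. 557.]
```

servo_tool:
  targets: [0,0,0,0,-0.56,0,0,0,0,-0.56,0,0,0,0,-0.56,0,0,0,0,-0.56,0,-1.5,0,0,-0.56,0,-3,0,0,-0.56,0,-5,0,0,-0.56,0,-7,0,0,-0.5,0,-7,0,0,-0.5,0,-7,0,0,-0.5]

```text
time_s: 25.53
position: [554.6, -282.4, 214.3]
eef_rot: [-0.707, 0.707, 0.01, -0.008]
contact_force: [0.4, -0.4, -0.3]
grip_width: 23.0
```

servo_tool:
  targets: [-4,0,6,0,-0.1,-8,0,12,0,-0.1,-8,0,16,0,-0.1,-8,0,20,0,-0.1,-8,0,20,0,-0.1,-8,0,20,0,-0.1,-8,0,20,0,-0.1,-8,0,20,0,-0.1]

```text
time_s: 26.2
position: [469.0, -84.1, 212.7]
eef_rot: [-0.707, 0.707, 0.009, -0.01]
contact_force: [0.5, -0.9, 1.0]
grip_width: 41.9
```

Run:
```python
from h import *
for cam in('side','top'):
    p,d=read_camera(cam);w=cloud(cam,d)
    if cam=='side':a=p[100:400,150:550]
    else:b=cv2.resize(p[80:280,240:507],(400,300))
    find(cam,'cage_lid',d,w)
    for c,m,q in find(cam,'follower',d,w):
        k=q[(q[:,2]>32)&(q[:,2]<60)];e=q[(q[:,2]>8)&(q[:,2]<24)]
        print('knob',len(k),np.round(np.median(k,0),1) if len(k) else '',np.round(cv2.minAreaRect(k[:,:2].astype(np.float32))[:2],1) if len(k) else '','disc',np.round(cv2.minEnclosingCircle(e[:,:2].astype(np.float32))[0],1) if len(e) else '',np.round(np.median(e,0),1))
    find(cam,'oblong_mould',d,w);find(cam,'round_mould',d,w)
cv2.imwrite('pics/c7.png',np.hstack([a,b])[...,::-1])
plan(440,-282,140,91.4)
```

```text
cage_lid side conf 0.73 [463. 249.] n 2074 med [ 521. -288.  137.] ztop 172 rect [ 554.6 -282.4] [ 15.3 111.6] 0.7
cage_lid side conf 0.34 [354. 185.] n 1002 med [648.  49.  55.] ztop 78 rect [656.4  36.7] [120.  56.] 84.9
follower side conf 0.65 [409. 324.] n 1023 med [ 440. -283.   16.] ztop 46 rect [ 422.9 -294.6] [63.3 45.1] 8.7
knob 171 [ 439.2 -279.5   45. ] [[ 422.9 -294.6]
 [  63.3   45.1]] disc [ 442.9 -277.5] [ 440.6 -284.6   15.7]
oblong_mould side conf 0.57 [416. 224.] n 1427 med [ 621. -141.   53.] ztop 74 rect [ 601.6 -190.2] [214.8  81.6] 50.6
round_mould side conf 0.80 [382. 200.] n 1122 med [633. -50.  66.] ztop 93 rect [648.4 -39.4] [59.6 57.1] 23.7
cage_lid top conf 0.73 [432. 193.] n 449 med [ 525. -285.  142.] ztop 175 rect [ 555.2 -281.9] [110.2  11.7] 90.0
cage_lid top conf 0.29 [420. 227.] n 449 med [ 441. -277.   16.] ztop 47 rect [ 441.1 -276.9] [13.7 16.7] 2.2
follower top conf 0.63 [418. 227.] n 412 med [ 442. -276.   16.] ztop 47 rect [ 441.1 -276.9] [13.7 16.7] 2.2
knob 38 [ 441.1 -276.1   45.2] [[ 441.1 -276.9]
 [  13.7   16.7]] disc [ 442.2 -277.2] [ 442.2 -276.2   15.4]
oblong_mould top conf 0.57 [373. 149.] n 608 med [ 644. -145.   34.] ztop 75 rect [ 610.5 -140.3] [ 80.  103.4] 84.8
oblong_mould top conf 0.20 [333. 147.] n 456 med [655. -38.  42.] ztop 94 rect [647.  -38.4] [55.4 58.6] 71.4
round_mould top conf 0.79 [334. 147.] n 454 med [653. -38.  35.] ztop 94 rect [596.1 -40.7] [153.8  55.2] 1.5
now [469.4 -84.9 213.2] jaw yaw 1.4 down [-0.  0. -1.] | shift cm [ -3.41   7.32 -19.63] turn 1.571 | t 26.7 w 42.0 q6 -0.44
```

View pics/c7.png

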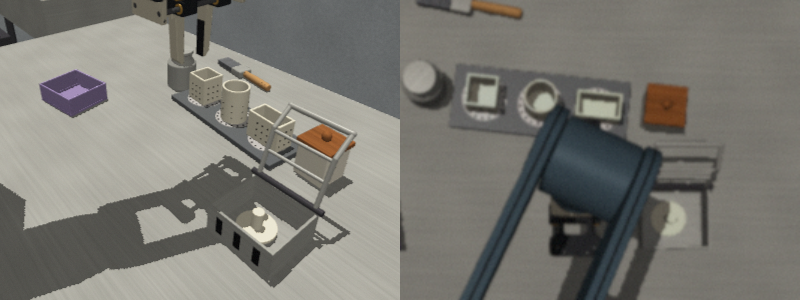

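The picture confirms the lid is open and standing. All three moulds are upright on their strainers, and the follower is upright in the cage at about (441,-277). Next I go to it with the jaws along y, so the gripper body clears the lid.

servo_tool:
  targets: [-3.3,7.3,-19.1,1.57,-0.27,-3.3,7.3,-19.1,1.57,-0.27,-3.3,7.3,-19.1,1.57,-0.27,-3.3,7.3,-19.1,1.57,-0.27,-3.3,7.3,-19.1,1.57,-0.27,-3.3,7.3,-19.1,1.57,-0.27,-3.3,7.3,-19.1,1.57,-0.27,-3.3,7.3,-19.1,1.57,-0.27,-3.3,7.3,-19.1,1.57,-0.27,-3.3,7.3,-19.1,1.57,-0.27,-3.3,7.3,-19.1,1.57,-0.27,-3.3,7.3,-19.1,1.57,-0.27]

```text
time_s: 27.7
position: [441.1, -276.4, 140.3]
eef_rot: [0.522, -0.522, 0.477, -0.477]
contact_force: [0.4, 0.3, 0.2]
grip_width: 33.9
```

servo_tool:
  targets: [0,0,0,0.05,-0.27,0,0,0,0.05,-0.27,0,0,0,0.05,-0.27]

```text
time_s: 27.95
position: [441.1, -276.3, 140.4]
eef_rot: [-0.512, 0.512, -0.488, 0.488]
contact_force: [-0.1, -0.0, 0.9]
grip_width: 33.7
```

```bash
python3 -c "
from h import *
plan(441.5,-277,50,-88.6)"
```

```text
now [ 441.1 -276.3  140.4] jaw yaw -87.3 down [ 0. -0. -1.] | shift cm [0.07 9.04 0.04] turn 0.023 | t 27.9 w 33.7 q6 0.75
```

Descend to TCP z ≈ 50 and measure where the tips really are.

servo_tool:
  targets: [0,3,0,0,-0.27,0,6,0,0,-0.27,0,8,0,0,-0.27,0,9,0,0,-0.27,0,9,0,0,-0.27,0,9,0,0,-0.27]

```text
time_s: 28.45
position: [441.2, -276.3, 50.6]
eef_rot: [-0.512, 0.512, -0.488, 0.488]
contact_force: [-0.1, -0.3, 0.3]
grip_width: 34.0
```

Run:
```python
from h import *
plan(441.5,-277,30,-88.6)
ps,ds=read_camera('side');w=cloud('side',ds)
m=(w[...,0]>415)&(w[...,0]<465)&(w[...,1]>-320)&(w[...,1]<-235)&(w[...,2]>10)&(w[...,2]<130)&(ds>0)
q=w[m]
for a in range(30,115,5):
    k=q[(q[:,2]>=a)&(q[:,2]<a+5)]
    if len(k): print(a,len(k),np.round(np.percentile(k[:,0],[5,50,95])),np.round(np.percentile(k[:,1],[5,50,95])))
cv2.imwrite('pics/s8.png',cv2.resize(ps[200:400,280:540],None,fx=2.5,fy=2.5)[...,::-1])
```

```text
now [ 441.2 -276.3   50.6] jaw yaw -87.3 down [-0.  0. -1.] | shift cm [0.07 2.06 0.03] turn 0.022 | t 28.4 w 34.0 q6 0.75
30 31 [434. 436. 444.] [-286. -280. -272.]
35 28 [434. 437. 443.] [-286. -282. -275.]
40 41 [434. 438. 449.] [-286. -280. -272.]
45 74 [435. 443. 450.] [-285. -277. -270.]
55 1 [433. 433. 433.] [-255. -255. -255.]
60 32 [432. 434. 447.] [-300. -260. -254.]
65 42 [432. 434. 444.] [-304. -260. -250.]
70 74 [431. 434. 449.] [-308. -294. -250.]
75 70 [431. 434. 448.] [-309. -297. -250.]
80 74 [431. 434. 448.] [-309. -260. -249.]
85 80 [431. 435. 447.] [-309. -278. -249.]
90 78 [432. 434. 448.] [-310. -296. -248.]
95 82 [431. 434. 447.] [-310. -294. -247.]
100 72 [431. 435. 448.] [-310. -279. -247.]
105 96 [431. 434. 447.] [-311. -261. -246.]
110 81 [432. 434. 448.] [-311. -296. -247.]
```

View pics/s8.png

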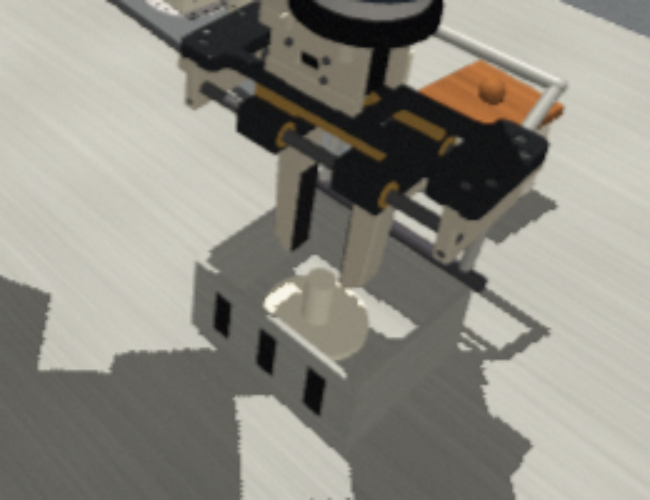

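The fingers straddle the knob (pixel 318,285). Tips are at z ≈ 59 with TCP at 50.6, so the +9 offset is confirmed. I'll go down 3.7 cm and grip.

servo_tool:
  targets: [0,1.5,0,0.02,-0.27,0,3,0,0.02,-0.27,0,3.5,0,0.02,-0.27,0,3.7,0,0.02,-0.27,0,3.7,0,0.02,-0.27,0,3.7,0,0.02,-1,0,3.7,0,0.02,-1,0,3.7,0,0.02,-1,0,3.7,0,0.02,-1,0,3.7,0,0.02,-1,0,3.7,0,0.02,-1]
  squeeze: 15

```text
time_s: 29.42
position: [441.5, -276.6, 14.1]
eef_rot: [-0.506, 0.506, -0.493, 0.494]
contact_force: [-0.5, 0.2, 5.9]
grip_width: 17.7
```

```bash
python3 -c "
from h import *
plan(441.5,-277,130,-88.6)"
```

```text
now [ 441.5 -276.6   14.1] jaw yaw -88.5 down [ 0.001 -0.001 -1.   ] | shift cm [ 5.000e-02 -1.159e+01  1.000e-02] turn 0.001 | t 29.4 w 17.7 q6 0.77
```

servo_tool:
  targets: [0,-3,0,0,-1,0,-7,0,0,-1,0,-10,0,0,-1,0,-13,0,0,-1,-3,-13,0,0,-1,-7,-13,0,0,-1,-10,-13,0,0,-1,-13,-13,0,0,-1,-15,-13,0,0,-1,-15,-13,0,0,-1,-15,-13,0,0,-1,-15,-13,0,0,-1]

```text
time_s: 30.42
position: [437.4, -126.8, 143.4]
eef_rot: [-0.506, 0.507, -0.493, 0.494]
contact_force: [0.3, -1.2, -0.9]
grip_width: 17.4
```

```bash
python3 -c "
from h import *
plan(647.3,-38.6,140,-88.5)"
```

```text
now [ 437.4 -126.8  143.4] jaw yaw -88.5 down [ 0.    -0.001 -1.   ] | shift cm [-8.27  0.34 21.21] turn 0.000 | t 30.4 w 17.4 q6 1.02
```

servo_tool:
  targets: [-1.3,0,3.5,0,-1,-2.6,0,7,0,-1,-4,0,10.5,0,-1,-5.4,0,14,0,-1,-6.8,0,17.5,0,-1,-7.8,0,20,0,-1,-8.3,0,21.2,0,-1,-8.3,0,21.2,0,-1,-8.3,0,21.2,0,-1,-8.3,0,21.2,0,-1]

```text
time_s: 31.25
position: [646.1, -39.1, 142.7]
eef_rot: [-0.506, 0.507, -0.494, 0.493]
contact_force: [-0.4, -0.1, 0.1]
grip_width: 17.4
```

Run:
```python
from h import *
for cam in('side','top'):
    p,d=read_camera(cam);w=cloud(cam,d)
    if cam=='side':cv2.imwrite('pics/s9.png',cv2.resize(p[90:290,280:540],None,fx=2.5,fy=2.5)[...,::-1])
    for q in('follower','round_mould'):
        for c,m,k in find(cam,q,d,w): 
            print(' y,x,z 5/95',np.round(np.percentile(k,[3,97],axis=0)).tolist())
plan(647.3,-38.6,97,-88.5)
```

```text
follower side conf 0.84 [388. 165.] n 359 med [639. -45. 145.] ztop 174 rect [643.9 -38.2] [21. 10.] 41.0
 y,x,z 5/95 [[617.0, -70.0, 142.0], [671.0, -17.0, 174.0]]
round_mould side conf 0.80 [382. 201.] n 1173 med [633. -50.  64.] ztop 93 rect [646.9 -38.2] [60.1 56.7] 52.3
 y,x,z 5/95 [[619.0, -68.0, 13.0], [676.0, -11.0, 93.0]]
now [646.6 -38.3 143.8] jaw yaw -88.6 down [ 0. -0. -1.] | shift cm [0.03 4.68 0.07] turn -0.001 | t 31.6 w 17.2 q6 1.31
```

View pics/s9.png

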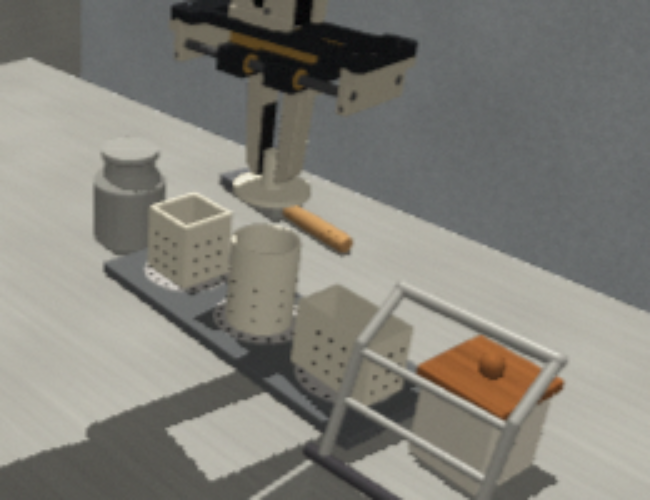

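The follower hangs level right above the round mould. I'll lower it 4.6 cm.

servo_tool:
  targets: [0,1.5,0,0,-1,0,3,0,0,-1,0,3.8,0,0,-1,0,4.2,0,0,-1,0,4.5,0,0,-1,0,4.6,0,0,-1,0,4.6,0,0,-1,0,4.6,0,0,-1]

```text
time_s: 32.22
position: [647.5, -37.8, 98.0]
eef_rot: [0.507, -0.506, 0.493, -0.494]
contact_force: [0.5, -0.1, -0.5]
grip_width: 17.5
```

Run:
```python
from h import *
p,d=read_camera('side');w=cloud('side',d)
for c,m,k in find('side','follower',d,w): 
    print(' 3/97',np.round(np.percentile(k,[3,97],axis=0)).tolist())
    e=k[(k[:,2]>85)&(k[:,2]<112)]; print('disc z',np.round(np.percentile(e[:,2],[5,25,50,75,95])),cv2.minEnclosingCircle(e[:,:2].astype(np.float32)))
plan(647.3,-38.6,97,-88.5)
```

```text
follower side conf 0.54 [388. 186.] n 411 med [641. -44. 100.] ztop 130 rect [644.3 -37.5] [23.8 10.5] 44.7
 3/97 [[619.0, -69.0, 95.0], [672.0, -12.0, 130.0]]
disc z [ 96.  99. 100. 100. 108.] ((647.9657592773438, -38.50560760498047), 33.52485275268555)
now [647.4 -37.8  98. ] jaw yaw -88.5 down [ 0.001 -0.    -1.   ] | shift cm [ 0.08  0.1  -0.01] turn -0.000 | t 32.3 w 17.6 q6 1.31
```

servo_tool:
  targets: [0,0.1,0,0,-1,0,0.2,0,0,-1,0,0.25,0,0,-1,0,0.25,0,0,-1,0,0.25,0,0,-1]

```text
time_s: 32.73
position: [647.4, -37.9, 96.1]
eef_rot: [0.507, -0.506, 0.493, -0.494]
contact_force: [-0.0, 0.6, 5.5]
grip_width: 17.4
```

Contact at 5.5 N and the height I expected. I'll release slowly, lift and move away.

servo_tool:
  targets: [0,0,0,0,-0.3,0,0,0,0,-0.2,0,0,0,0,-0.2,0,0,0,0,-0.2,0,-1,0,0,-0.2,0,-3,0,0,-0.2,0,-6,0,0,-0.2,0,-10,0,0,-0.2,0,-10,0,0,-0.2]

```text
time_s: 33.48
position: [651.1, -38.6, 204.2]
eef_rot: [0.509, -0.504, 0.489, -0.498]
contact_force: [1.3, 0.5, 1.1]
grip_width: 37.0
```

servo_tool:
  targets: [-4,0,-4,0,0,-8,0,-8,0,0,-12,0,-12,0,0,-16,0,-16,0,0,-20,0,-20,0,0,-24,0,-20,0,0,-27,0,-20,0,0,-27,0,-20,0,0,-27,0,-20,0,0,-27,0,-20,0,0,-27,0,-20,0,0,-27,0,-20,0,0]

```text
time_s: 34.48
position: [440.9, 225.9, 195.1]
eef_rot: [0.506, -0.506, 0.493, -0.494]
contact_force: [0.3, -0.6, 0.3]
grip_width: 46.2
```

Run:
```python
from h import *
ims=[]
for cam in('side','top'):
    p,d=read_camera(cam);w=cloud(cam,d)
    ims.append(p[100:400,150:550] if cam=='side' else cv2.resize(p[80:280,230:497],(400,300)))
    out={}
    for q in('follower','round_mould','square_mould','oblong_mould','board','cage_lid','whey_can','salt_box'): find(cam,q,d,w)
    for nm,y0,zt in(('sq',105,77),('rd',0,97),('ob',-105,72)):
        c,s=np.cos(np.radians(-5)),np.sin(np.radians(-5))
        L=(w[...,:2]-[648.5,-38.4])@np.array([[c,-s],[s,c]])
        m=(abs(L[...,0])<55)&(abs(L[...,1]-y0)<51)&(abs(w[...,2]-zt)<6)&(d>0)
        if m.sum()>20:
            r=cv2.minAreaRect(L[m].astype(np.float32)); print('  board frame',nm,m.sum(),np.round(r[0],1),np.round(r[1],1),round(r[2],1))
cv2.imwrite('pics/c10.png',np.hstack(ims)[...,::-1])
print(get_state()['time_s'])
```

```text
follower side conf 0.68 [388. 182.] n 438 med [642. -44.  98.] ztop 128 rect [647.9 -38.5] [19.8 16.5] 79.3
round_mould side conf 0.70 [381. 204.] n 839 med [627. -57.  54.] ztop 89 rect [635.3 -51.4] [23.5 57.6] 44.1
square_mould side conf 0.62 [355. 186.] n 1038 med [648.  51.  55.] ztop 78 rect [660.   67.1] [59.3 57.8] 82.9
oblong_mould side conf 0.97 [417. 224.] n 1406 med [ 621. -142.   53.] ztop 74 rect [ 602.2 -185.6] [205.  83.] 48.4
board side conf 0.67 [380. 229.] n 2327 med [606. -74.  13.] ztop 15 rect [632.6 -86.2] [422.  173.7] 73.8
cage_lid side conf 0.95 [462. 248.] n 1835 med [ 520. -292.  138.] ztop 172 rect [ 554.5 -282.1] [112.3  17. ] 89.8
whey_can side conf 0.37 [382. 207.] n 800 med [627. -56.  53.] ztop 87 rect [633.5 -50.7] [21.4 55.4] 40.2
salt_box side conf 0.95 [471. 251.] n 1922 med [ 616. -267.   64.] ztop 90 rect [ 591.  -268.8] [174.5  67. ] 17.1
salt_box side conf 0.23 [380. 203.] n 809 med [627. -56.  54.] ztop 88 rect [633.5 -50.6] [21.4 55.6] 40.2
  board frame sq 217 [  2.2 106.1] [59.6 57.6] 88.3
  board frame rd 344 [-1.  -1.2] [62.2 63.5] 43.5
[... 395 characters left out ...]
p conf 0.66 [369. 149.] n 636 med [ 643. -145.   33.] ztop 75 rect [ 638.3 -142.8] [80.2 47.2] 85.2
board top conf 0.84 [328. 160.] n 3332 med [631. -29.  12.] ztop 18 rect [648.1 -38.9] [329.7 120.6] 84.9
cage_lid top conf 0.64 [429. 178.] n 284 med [ 545. -274.  162.] ztop 176 rect [ 555.8 -281.6] [105.5   8.6] 89.9
whey_can top conf 0.84 [258. 136.] n 773 med [665. 168.  96.] ztop 103 rect [674.3 175. ] [59.1 57.6] 28.3
salt_box top conf 0.72 [415. 152.] n 872 med [ 634. -257.   80.] ztop 91 rect [ 637.1 -259.8] [68.9 70.3] 87.7
  board frame sq 141 [  1.1 105.8] [56.  58.2] 89.9
  board frame rd 407 [-1.5 -0.9] [62.2 62.2] 53.1
  board frame ob 160 [  -1.1 -104.9] [47.  80.2] 0.9
35.3833
```

View pics/c10.png

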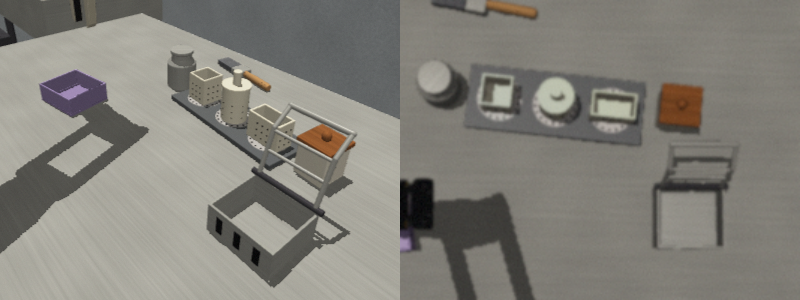

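```bash
python3 -c "
from bench import *
print(finish_job())"
```

```text
the job is handed in; nothing more can be done
None
```

The draining board is set up as asked and the job is handed in at about 35 s of the 120 s allowed. No verdict is reported, so what follows rests on my last camera checks.

- **Moulds:** the square is at the can's end, the round in the middle and the oblong at the other end, lengthwise. All stand upright within about 2 mm of their strainer centres and 2° of straight.
- **Follower:** it sits level with its knob up, about 1–2 mm from the round mould's axis. The disc top is at 97–98 mm (97 expected) and the knob top at 128 mm (127 expected).
- **Lid:** it is open at about 1.8 rad by depth and stays there.
- **Can and salt box:** both are where they started, to within about 3 mm of measuring error. The gripper was open and clear of everything at the end.

Two grasps failed and had to be repeated, without disturbing anything:
- **Oblong mould:** I lifted it before the fingers had closed. The mould did not move, and the second try worked.
- **Lid handle:** the first pinch slipped off. Depth showed the fingertips about 9 mm above the reported TCP, where the description puts them 11 mm below it. I allowed for this in the handle and follower grasps.

In the last check, some low-confidence network reports were wrong, such as the round mould named as the whey can. I ignored them because the pictures showed otherwise.

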